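Hang the wet dip probe in the drip rack

ROBOT

A 6-joint arm with a two-finger parallel gripper is mounted at the origin on a cart in front of the work surface, level with it; the furniture and walls round the work are solid. World frame = base frame: x ahead of the robot, y to its left, z up, the work surface at z = 0. Lengths are in mm, angles in rad, forces in N, time in s.
With the tool pointing down it reaches from about 275 to 750 mm from the base axis. Payload 10.2 kg.
Tool frame: the origin (TCP) lies at the very end of the fingers, on their centre line; the grasp point (between the pads) lies 19 mm behind it (manip.grasp_offset is the distance from the TCP to the grasp point, in mm); z points along the fingers, y is the line along which they close (so a half turn about z gives the same grasp; the last joint's range is limited). The gripper opens to 88 mm and grips with 3 to 60 N. Pads are 18 mm wide; open, the fingers measure 123 mm over their backs; the gripper's body (75 mm by 187 mm) begins 45 mm behind the grasp point.
Start: joints at [-0.223, 0.313, 1.498, -0, 1.331, -0.223], TCP at [525.006, -0.014, 238.72] pointing down, gripper open.
Joint ranges: [-2.94, 2.94], [-0.97, 2.17], [0.19, 2.56], [-1.23, 4.37], [0.02, 3.11], [-2.88, 2.88]. Speed limits (rad/s): [2.39, 2.39, 3.01, 3.14, 3.14, 3.14].

INTERFACE

Orientations are given as a 3x3 rotation matrix whose columns are the frame's x, y, z axes.
In Python, from workcell import manip, cams gives the robot as it stands. The module is installed in compiled form; this text tells all that it offers.
- The arm moves only by the shell command python3 -m pendant 'ROWS'. ROWS is JSON, a list of rows, each a list of 3 entries, a list of its own where there are three numbers: the shift along the tool's x, y, z in mm, then the turn, a rotation vector about the tool's x, y, z in rad, then the closure, from 0 (fully open) to 1 (shut). A call has exactly 5 rows; each row is the pose to reach, as a shift and turn from the pose commanded when the call began, along the tool's axes at that moment; what a row does not reach only later rows make up. A row lasts 1/10 s, in which the tool goes at most 50 mm and 8.59 degrees, less where a joint would pass 70% of its speed; a pose out of reach is approached as far as the arm can. A call with a gripper value outside its range is refused whole. The fingers move at their own pace and stop on an object; the grip force is fixed at half the most. Time passes only in rows, so rows that repeat a pose let the fingers close, or fill a call up. It gives the time, the measured TCP pose, the force, the opening and the grip force at its end, in the units of the state.
- manip.get_obs(): the state, without advancing time (a new reading comes with each control period).
- cams.snapshot(name): name is "scene" or "side" or "wrist"; returns (picture, depth): 480x640x3 uint8, blue, green, red; 480x640 float32, mm along the optical axis (not along the pixel's ray), 0 where there is no reading.
- cams.camera_model(name): a dict with "fx", "fy", "cx", "cy" (pixels), "k1" (the pictures are not rectified: a ray, as slopes to the right and down, at radius r is drawn at 1 + k1 r^2 times it, then the intrinsics apply), "R" (3x3) and "t" (3): a world point X has camera coordinates R X + t. Camera axes: x right, y down, z forward; pixel columns grow to the right and rows downward; lengths in mm; the calibration is good to about 2 mm. A picture is of the moment at which its call begins: read the wrist's pose just before it. camera_model takes no time and is no camera call; for the wrist camera it gives the pose at the moment of the call.
- manip.finish_job(): hands the job in; it is judged then, once.
Trained networks look in the newest picture that a camera, given by its name, has taken for a name from the list of things; names that differ only in an ending like _2 or _b are one class to them, and where a whole thing is asked for, a point or a joint stands for the part that bears it (a point fixed in the world has none). Each returns a list of dicts, best first, with "conf" (0 to 1); they miss things now and then, are a little off and sometimes report something else, mostly with a low value. They report only what shows in the picture. A call takes as long as a camera call. They do not tell look-alikes from the thing itself.
- cams.search_frame(camera, label): "xyz" ([x, y, z] in mm, in world coordinates, good to about 4 mm: the middle of the surface that is visible of it).
- cams.mark_of(camera, label): "xyz" ([x, y, z] in mm, in world coordinates, good to about 4 mm: a listed point, or the origin of a listed thing).
The state is a dict: "time_s": time; "joint_positions": joint angles; "qvel": joint speeds; "joint_efforts": joint torques, N m; "tool_pos": TCP position; "orientation": TCP orientation; "force": force on the tool from outside, world axes, zero at the start; "wrist_torque": the same for the moment, N m; "grip_width": finger opening in mm; "gripper_force": force on a finger pad.
Only numpy, scipy, OpenCV 4.12 (cv2) and the standard library are available. Lean on these libraries where they do the work, as an engineer would, in place of code of your own. Each camera call takes 0.05 s, during which the arm holds its last target. There are 200 camera calls.

TASK

Hang the dip probe that lies on the bench in the free place of the slotted rack, so that it drips into the dish below: its square flange flat on the plate behind the upturned front lip, shaft through the open slot, hanging plumb and let go. Take it by its black grip and, before you bring it to the rack, let it swing down to plumb in your loosened fingers and close them again, clear of the bench; the tray above leaves room only for a hand that comes in slanting from the front. Leave the two probes that already hang there, and the dish, where they are.

Things in the scene. Friction and masses are not known exactly. Their poses are not given: they have to be found in the camera images.
- probe: steel dip probe lying level on flange and guard, axis 15 mm up. Origin on the axis at the flange's tip-side face; +x along the axis to the plug end, +y square to the grip's flat faces (upright as it lies). Along x: square flange 30x30 from 0 to 6 mm, black grip (16 mm between flats, 18 tall) 6 to 62, plug to 72, shaft 12 mm thick and guard cage 30x30 down to -130. Hung: +x up
- probe_grip (a point): middle of the probe's grip, on the axis, 36 mm from the origin: pinch here across the flats. 0.2 to 0.32 kg, centre of mass 85 mm away towards the foot: a firm pinch holds it level, a light one (under about 10 N, found by opening in fractions of a mm) lets it swing foot down about the line between the fingers; fingers opened clear drop it
- probe_foot (a point): end face of the probe's guard cage (30x30 mm, 28 long, round the sensing tip), on the axis, 130 mm from the origin
- rack: aluminium hanger rack, fixed, 330 mm wide. Origin on the bench below the middle slot; +x to its back, -x front (to the robot), +y left. A 5 mm plate, top at 165 mm, has three slots open to the front, 80 mm apart. A lip along its front edge rises 5 mm above the plate, inner face 18.5 mm before the slot points: the flange passes over it and drops behind it
- tray_edge (a point): middle of the lower front edge of the rack's tray (vials stand on it), 263 mm up, 14 mm behind the slot points; 12 mm lip. A gripper body cannot come straight down beside it on a probe in a slot: lean it 30 to 45 degrees to the front. Legs stand 66 mm behind the slot points, 150 mm to either side; feet reach to 40 mm before them
- hung_a: a second probe of the same shape that already hangs in one of the places, loose; origin also at the underside of the flange, +z up the axis
- hung_b: a third such probe, hanging loose in another place; origin likewise
- drip_dish: clear glass dish, 89 mm across, 14 mm high, loose on the bench below the free place (it shows which of the three is free); origin under its centre, within 6 mm of below the slot point
- bin: blue parts bin, 87x112 mm, 62 mm high, fixed; stands 9 to 20 mm beyond the plug end of the lying probe, so the hand cannot lean far over that end. Origin under its centre
- slot_left (a point): the left (+y) hanging place of the rack: point in the middle of the open slot, at the top face of the slotted plate (165 mm above the bench); seen from the rack's front. The slot is 18 mm wide and open to the front (-x of the rack); its closed end lies 10 mm behind this point, the plate's front edge 22 mm before it
- slot_mid (a point): the middle hanging place of the rack: point in the middle of the open slot, at the top face of the slotted plate (165 mm above the bench); seen from the rack's front. The slot is 18 mm wide and open to the front (-x of the rack); its closed end lies 10 mm behind this point, the plate's front edge 22 mm before it
- slot_right (a point): the right (-y) hanging place of the rack: point in the middle of the open slot, at the top face of the slotted plate (165 mm above the bench); seen from the rack's front. The slot is 18 mm wide and open to the front (-x of the rack); its closed end lies 10 mm behind this point, the plate's front edge 22 mm before it
Not all that is in view belongs to the job. Leave any brown or red look-alike of the drip_dish alone.

How it is judged:
By the outcome, as a careful person would: the job done as asked, in the order asked, and still so for the second after the job is handed in, with the robot touching nothing.
It also fails if it takes over 58 s, if anything falls off the work surface, if the arm or the gripper's body presses on something with over 40 N, if the wrist force passes 120 N, or if a joint passes its speed limit or range.

## Working session

There is one attempt and no reset: what is moved stays moved. The work goes in short steps, Python scripts to look and compute and a shell command to move; the robot and the scene stay as the last step left them, time stands still between calls to the robot, and variables do not carry over. Pictures are saved under pics/ and viewed, at most 14 in all, crops included, and the job is handed in when it is done.

```bash
mkdir -p pics; cat > h.py <<'E'
import numpy as np, cv2
from workcell import manip, cams
def px2ray(m,u,v):
    xd,yd=(u-m['cx'])/m['fx'],(v-m['cy'])/m['fy']
    K=np.eye(3); p=cv2.undistortPoints(np.array([[[xd,yd]]],float),K,np.array([m['k1'],0,0,0.]))[0,0]
    return np.array([p[0],p[1],1.])
def px2w(m,u,v,d=None,z=None):
    r=px2ray(m,u,v); R=np.array(m['R']);t=np.array(m['t']);c=-R.T@t;w=R.T@r
    if d is None: d=(z-c[2])/w[2]
    return c+d*w
def proj(m,X):
    p=np.array(m['R'])@np.array(X,float)+np.array(m['t']);x,y=p[0]/p[2],p[1]/p[2];f=1+m['k1']*(x*x+y*y)
    return np.array([m['fx']*x*f+m['cx'],m['fy']*y*f+m['cy']])
E
python3 - <<'E'
from h import *
np.set_printoptions(precision=1,suppress=True)
ims=[]
for c in ['scene','side']:
    p,d=cams.snapshot(c); np.save(f'{c}_d.npy',d); cv2.imwrite(f'{c}.png',p)
    cv2.imwrite(f'pics/{c}0.png',p)
    for l in ['probe','probe_grip','probe_foot','rack','tray_edge','hung_a','drip_dish','bin','slot_left','slot_mid','slot_right']:
        print(c,l,[(np.array(r['xyz']),round(r['conf'],2)) for r in cams.mark_of(c,l)][:4])
print(manip.get_obs()['time_s'])
E
```

```text
scene probe [(array([506.9,  48.8,  12.6]), 0.86)]
scene probe_grip [(array([496. ,  78. ,  11.9]), 0.72), (array([ 615.4, -272.6,  266.3]), 0.69)]
scene probe_foot [(array([543.4, -84.4,  13.2]), 0.85), (array([ 568.2, -341.8,  165.7]), 0.21)]
scene rack []
scene tray_edge [(array([ 617.9, -272.2,  262.7]), 0.75), (array([ 565.2, -345.5,  162.6]), 0.39)]
scene hung_a [(array([ 603.9, -269.2,  167. ]), 0.6), (array([ 563.1, -343.2,  164.8]), 0.57)]
scene drip_dish [(array([360.1,  30.6,  -1.4]), 0.97), (array([ 614.1, -540.9,    2.9]), 0.6), (array([ 359.5, -104.2,    3.6]), 0.58), (array([ 616.2, -276.1,  263.3]), 0.41)]
scene bin [(array([471.3, 184. ,   1.1]), 0.87)]
scene slot_left [(array([ 642.1, -200.7,  162.1]), 0.76)]
scene slot_mid [(array([ 604.5, -269.9,  162.4]), 0.93)]
scene slot_right [(array([ 561.9, -345.2,  166.1]), 0.67)]
side probe [(array([508.4,  41.7,  15.8]), 0.83), (array([ 606.1, -272.1,  163.2]), 0.68)]
side probe_grip [(array([497.1,  75.2,  10.2]), 0.85)]
side probe_foot [(array([543.2, -83.8,  15.4]), 0.77)]
side rack []
side tray_edge [(array([544.7, -80.4,  13.2]), 0.4)]
side hung_a [(array([ 607.5, -267.2,  165.5]), 0.88), (array([ 560.9, -348.4,  165.2]), 0.86)]
side drip_dish [(array([ 639.8, -196.4,    0. ]), 0.92), (array([358.3,  25.4,   1.8]), 0.82), (array([ 621.8, -538.3,   -0.1]), 0.79), (array([ 353. , -418.5,   -3.5]), 0.66)]
side bin []
side slot_left [(array([ 644.2, -202.5,  164. ]), 0.82)]
side slot_mid [(array([ 606.8, -273. ,  165.4]), 0.67)]
side slot_right [(array([ 565.1, -339.6,  162. ]), 0.62)]
1.2
```

View pics/scene0.png

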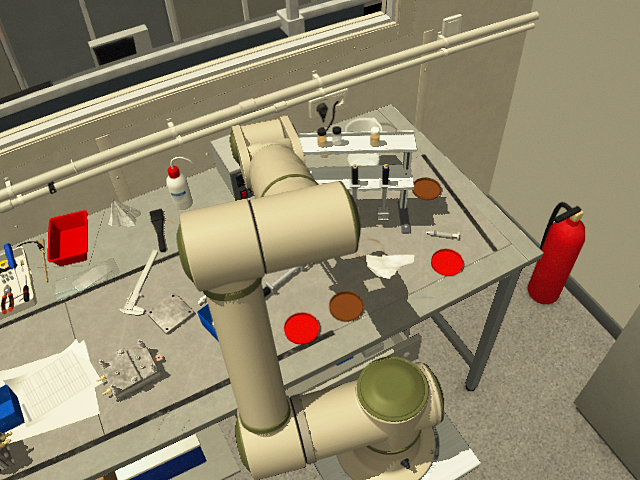

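View pics/side0.png

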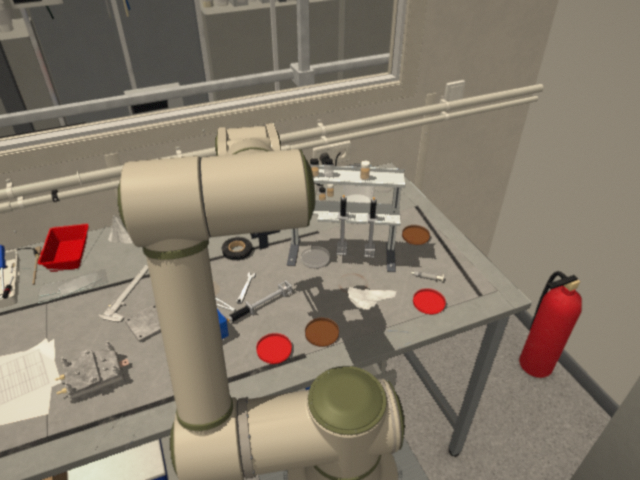

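The side view shows the lying probe, with its black grip at (240,312) and guard at (287,291). The clear dish is at (316,258), under the left slot. Two probes hang at (343,207) and (373,207), in the middle and right slots. The brown discs (322,332), (416,235) and red discs (275,348), (429,301) are only look-alikes. I'll check the probe and the rack from the wrist camera.

```bash
python3 - <<'E'
from h import *
np.set_printoptions(precision=3,suppress=True)
o=manip.get_obs(); print(o['tool_pos'],np.array(o['orientation']),o['force'],o['grip_width'],manip.grasp_offset)
m=cams.camera_model('wrist'); print(m)
p,d=cams.snapshot('wrist'); cv2.imwrite('pics/w0.png',p)
for l in ['probe','probe_grip','probe_foot','bin']:
    print(l,[(np.array(r['xyz']),round(r['conf'],2)) for r in cams.mark_of('wrist',l)][:3])
s=cv2.imread('side.png'); cv2.imwrite('pics/sidecrop.png',cv2.resize(s[140:340,200:430],None,fx=3.4,fy=3,interpolation=cv2.INTER_CUBIC)[:600,:800])
E
```

```text
[525.009  -0.038 238.716] [[ 0.  1.  0.]
 [ 1. -0.  0.]
 [ 0.  0. -1.]] [-0.371  0.344  0.101] 88.38714340822617 18.700000000000003
{'fx': 408.0267734431504, 'fy': 408.0267734431504, 'cx': 318.6220815465377, 'cy': 242.69925957320058, 'k1': -0.04862088046492017, 'R': array([[ 1.   , -0.   , -0.001],
       [-0.   , -0.95 ,  0.314],
       [-0.001, -0.314, -0.95 ]]), 't': array([-523.3  ,  -41.954,  392.156])}
probe [(array([511.5,  41.2,  19.5]), 0.93)]
probe_grip [(array([496.2,  76.7,  17. ]), 0.7)]
probe_foot [(array([546.5, -83.7,  16.8]), 0.87)]
bin [(array([498.5,  79. ,  18.5]), 0.7)]
```

View pics/w0.png

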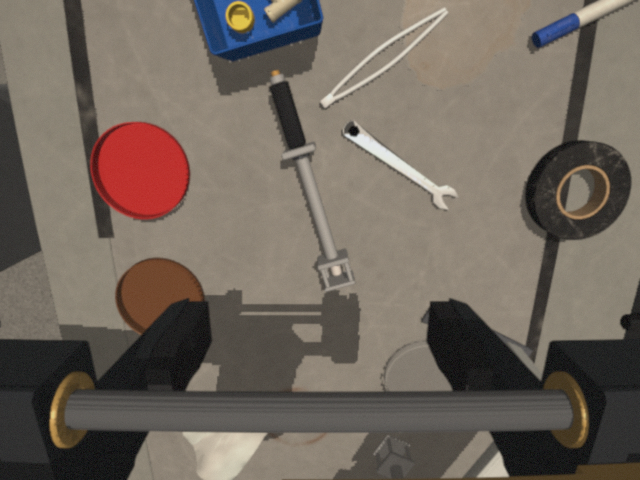

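View pics/sidecrop.png

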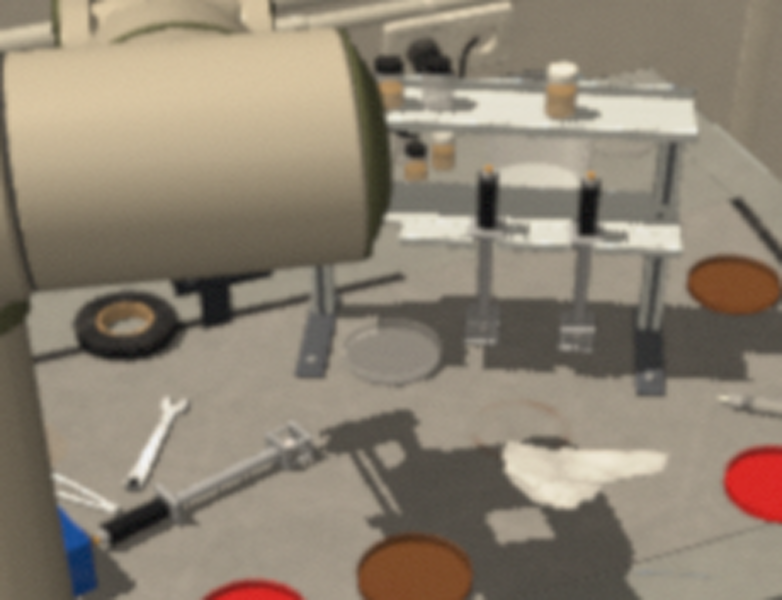

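The wrist view shows the probe lying with its plug at (277,73), grip (280,83)–(295,147), flange (298,152) and guard at (336,270). The blue bin is beyond the plug. The crop confirms that the clear dish stands under the free left place. Next I'll refine the grip line.

```bash
python3 - <<'E'
from h import *
np.set_printoptions(precision=2,suppress=True)
m=cams.camera_model('wrist'); p=cv2.imread('pics/w0.png'); g=p.max(2)
msk=np.zeros(g.shape,np.uint8); msk[76:150,262:310]=(g[76:150,262:310]<55)
n,l,s,c=cv2.connectedComponentsWithStats(msk); k=1+np.argmax(s[1:,4]); print(s[k])
v,u=np.where(l==k)
W=np.array([px2w(m,a,b,z=22) for a,b in zip(u,v)])[:,:2]
mu=W.mean(0); d=np.linalg.eigh(np.cov((W-mu).T))[1][:,1]; d*=np.sign(d[1]); q=(W-mu)@d
print('grip',mu,d,'ext',q.min(),q.max(), 'wid',np.ptp((W-mu)@[d[1],-d[0]]))
for px in [(277,73),(298,152),(305,165),(331,255)]: print(px,px2w(m,*px,z=20)[:2])
a=px2w(m,305,168,z=21)[:2]-px2w(m,330,250,z=21)[:2]; print(np.degrees(np.arctan2(a[1],a[0])),np.degrees(np.arctan2(d[1],d[0])))
E
```

```text
[ 270   82   35   67 1191]
grip [496.7   77.86] [-0.29  0.96] ext -27.726930821729027 26.60449289519689 wid 15.64056229257447
(277, 73) [488.56 111.72]
(298, 152) [505.17  46.48]
(305, 165) [511.22  35.09]
(331, 255) [535.09 -49.94]
106.49462039087024 106.59117530120142
```

```bash
python3 -m pendant '[[[20,-7,35],[0,0,-0.1],0.70],[[40,-14,70],[0,0,-0.2],0.70],[[60,-21,105],[0,0,-0.286],0.70],[[77.5,-28,140],[0,0,-0.286],0.70],[[77.5,-28,150],[0,0,-0.286],0.70]]'
python3 - <<'E'
from h import *
np.set_printoptions(precision=2,suppress=True)
o=manip.get_obs(); print(o['time_s'],o['tool_pos'],o['joint_positions'],o['grip_width'],np.array(o['orientation']))
m=cams.camera_model('wrist'); p,d=cams.snapshot('wrist'); cv2.imwrite('pics/w1.png',p)
print('grip pt proj',proj(m,[497,77.5,24]),proj(m,[o['tool_pos'][0],o['tool_pos'][1],24]))
for l in ['probe_grip','probe','probe_foot']: print(l,[(np.array(r['xyz']),round(r['conf'],2)) for r in cams.mark_of('wrist',l)][:2])
E
```

```text
time_s: 1.95
tool_pos: [494.7, 79.0, 85.9]
orientation: [[-0.284, 0.959, -0.006], [0.959, 0.284, 0.001], [0.002, -0.005, -1.0]]
force: [0.8, -0.7, 0.3]
grip_width: 50.1
gripper_force: 0.0
1.95 [494.69  78.99  85.91] [-0.08  0.44  1.75  0.    0.95 -0.36] 50.074127952459186 [[-0.28  0.96 -0.01]
 [ 0.96  0.28  0.  ]
 [ 0.   -0.01 -1.  ]]
grip pt proj [324.55 271.71] [321.31 268.19]
probe_grip [(array([498.2,  79.8,  20.3]), 0.65)]
probe [(array([511.2,  44.1,  18.1]), 0.93)]
probe_foot []
```

View pics/w1.png

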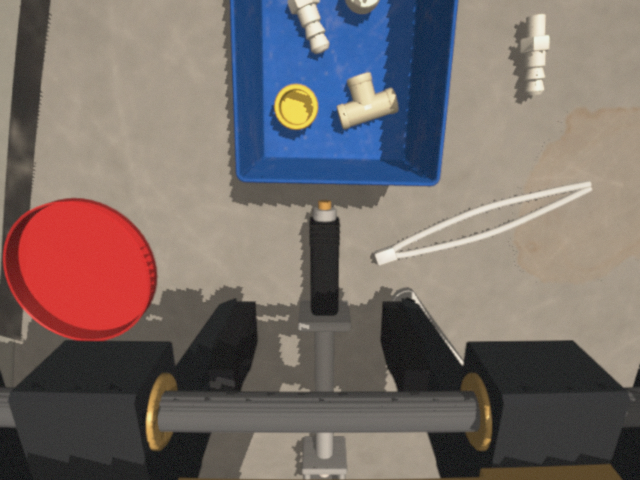

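The grip lies straight between the fingers, with its axis at u≈324 and its middle at about (324,268). The white tie tip at (376,257) is close to the right finger, so I'll go down with a narrow opening.

```bash
python3 -m pendant '[[[1,0,0],[0,0,0],0.725],[[1,0,15],[0,0,0],0.725],[[1,0,30],[0,0,0],0.725],[[1,0,45],[0,0,0],0.725],[[1,0,55],[0,0,0],0.725]]' && python3 -m pendant '[[[0,0,10],[0,0,0],0.725],[[0,0,20],[0,0,0],0.725],[[0,0,27],[0,0,0],0.725],[[0,0,31.5],[0,0,0],0.725],[[0,0,31.5],[0,0,0],0.725]]' && python3 -m pendant '[[[0,0,0],[0,0,0],0.725],[[0,0,0],[0,0,0],0.8],[[0,0,0],[0,0,0],0.9],[[0,0,0],[0,0,0],0.9],[[0,0,0],[0,0,0],0.9]]'
```

```text
time_s: 2.65
tool_pos: [497.3, 78.0, 33.9]
orientation: [[-0.281, 0.96, 0.001], [0.96, 0.281, -0.0], [-0.0, 0.001, -1.0]]
force: [0.3, -0.4, 0.4]
grip_width: 24.0
gripper_force: 0.0
time_s: 3.15
tool_pos: [496.5, 78.5, 1.8]
orientation: [[-0.282, 0.959, -0.001], [0.959, 0.282, 0.0], [0.0, -0.001, -1.0]]
force: [0.1, -0.4, 0.5]
grip_width: 24.0
gripper_force: 0.0
time_s: 3.65
tool_pos: [497.1, 78.5, 2.6]
orientation: [[-0.282, 0.959, 0.001], [0.959, 0.282, -0.0], [-0.0, 0.001, -1.0]]
force: [0.3, 0.9, 2.7]
grip_width: 15.7
gripper_force: 30.0
```

```bash
python3 -m pendant '[[[0,0,-10],[0,0,0],0.9],[[0,0,-30],[0,0,0],0.9],[[0,0,-55],[0,0,0],0.9],[[0,0,-80],[0,0,0],0.9],[[0,0,-105],[0,0,0],0.9]]' && python3 -m pendant '[[[-10,-10,-20],[0,0,-0.1],0.9],[[-20,-20,-45],[0,0,-0.22],0.9],[[-30,-30,-70],[0,0,-0.34],0.9],[[-40,-40,-95],[0,0,-0.46],0.9],[[-45,-45,-120],[0,0,-0.58],0.9]]' && python3 -m pendant '[[[0,0,-15],[0,0,-0.1],0.9],[[0,0,-30],[0,0,-0.19],0.9],[[0,0,-35],[0,0,-0.19],0.9],[[0,0,-35],[0,0,-0.19],0.9],[[0,0,-35],[0,0,-0.19],0.9]]'
python3 - <<'E'
from h import *
np.set_printoptions(precision=2,suppress=True)
o=manip.get_obs(); print(o['joint_positions'])
p,d=cams.snapshot('wrist'); cv2.imwrite('pics/w2.png',p)
cams.snapshot('side'); cams.snapshot('scene')
for c in ['wrist','side','scene']:
  for l in ['slot_left','slot_mid','slot_right','tray_edge','probe_foot','hung_a','drip_dish']: print(c,l,[(np.array(r['xyz']),round(r['conf'],2)) for r in cams.mark_of(c,l)][:3])
E
```

```text
time_s: 4.15
tool_pos: [496.1, 78.5, 108.5]
orientation: [[-0.282, 0.959, -0.001], [0.959, 0.282, 0.0], [0.001, -0.001, -1.0]]
force: [-0.4, 0.6, -3.2]
grip_width: 15.5
gripper_force: 30.0
time_s: 4.65
tool_pos: [465.1, 22.0, 228.4]
orientation: [[-0.764, 0.645, -0.001], [0.645, 0.764, 0.0], [0.001, -0.001, -1.0]]
force: [-0.2, -0.9, -3.2]
grip_width: 15.4
gripper_force: 30.0
time_s: 5.15
tool_pos: [465.8, 22.7, 261.4]
orientation: [[-0.87, 0.494, -0.002], [0.494, 0.87, 0.0], [0.002, -0.0, -1.0]]
force: [0.1, 0.1, -2.8]
grip_width: 15.8
gripper_force: 30.0
[-0.2   0.17  1.62  0.    1.35 -1.26]
wrist slot_left []
wrist slot_mid [(array([464.7,  22.7, 275.4]), 0.55)]
wrist slot_right []
wrist tray_edge []
wrist probe_foot [(array([473.5, 185.7,   1.3]), 0.49)]
wrist hung_a [(array([466.4,  21.8, 276.7]), 0.43)]
wrist drip_dish [(array([357.1,  25.5,  -0.8]), 0.96)]
side slot_left [(array([ 644.5, -201.3,  164.4]), 0.71)]
side slot_mid [(array([ 605.7, -274.6,  165.3]), 0.83)]
side slot_right [(array([ 566.8, -338.6,  164.5]), 0.85), (array([ 616.7, -278.2,  265.9]), 0.19)]
side tray_edge []
side probe_foot []
side hung_a [(array([ 559.7, -346.9,  165.1]), 0.92), (array([ 608.7, -270.3,  166.7]), 0.84)]
side drip_dish [(array([ 359.8, -103.2,   -2.8]), 0.97), (array([ 640.3, -197.6,   -2.2]), 0.93), (array([ 351. , -418.7,   -0.9]), 0.87)]
scene slot_left [(array([ 643.5, -202.7,  163.1]), 0.62)]
scene slot_mid [(array([ 605.8, -268.1,  163.4]), 0.73)]
scene slot_right [(array([ 568.3, -345.4,  163.5]), 0.74)]
scene tray_edge [(array([ 615.6, -275.5,  264.2]), 0.79)]
scene probe_foot [(array([ 605.8, -271.1,  164.9]), 0.71)]
scene hung_a [(array([ 564. , -343.5,  162.1]), 0.9), (array([ 605.9, -268.7,  165.9]), 0.76), (array([ 564.6, -345.6,  163.7]), 0.42)]
scene drip_dish [(array([ 344.9, -422.7,   -2. ]), 0.93), (array([ 362.6, -102.3,   -0.6]), 0.92), (array([358.2,  28.2,   0.8]), 0.87)]
```

View pics/w2.png

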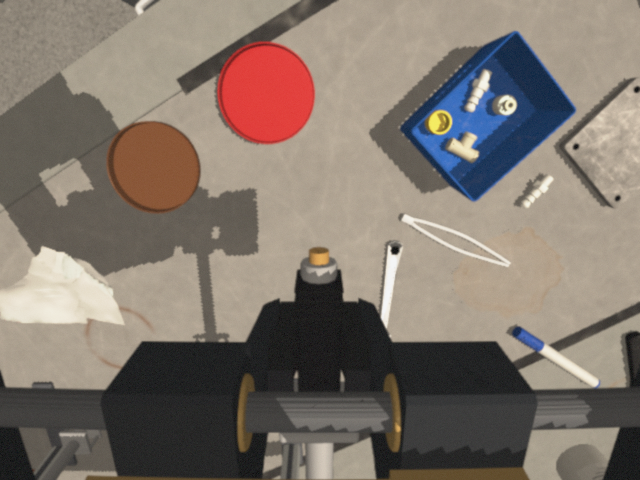

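The probe is held level, with the plug at (318,255), and nothing is near it. Now I'll loosen step by step with the hand upright.

```bash
python3 -m pendant '[[[0,0,0],[0,0,0],0.830],[[0,0,0],[0,0,0],0.828],[[0,0,0],[0,0,0],0.826],[[0,0,0],[0,0,0],0.825],[[0,0,0],[0,0,0],0.825]]'; python3 -c "
from h import *
print(manip.get_obs()['wrist_torque'])"
```

```text
time_s: 6.85
tool_pos: [466.2, 22.6, 262.2]
orientation: [[-0.87, 0.492, -0.0], [0.492, 0.87, 0.0], [0.0, -0.0, -1.0]]
force: [0.4, -0.9, -2.5]
grip_width: 16.1
gripper_force: 27.0
[ 0.12652618  0.14307914 -0.00055324]
```

```bash
python3 -m pendant '[[[0,0,0],[0,0,0],0.824],[[0,0,0],[0,0,0],0.823],[[0,0,0],[0,0,0],0.822],[[0,0,0],[0,0,0],0.822],[[0,0,0],[0,0,0],0.822]]'; python3 -c "
from h import *
print(manip.get_obs()['wrist_torque'])"
```

```text
time_s: 7.35
tool_pos: [466.2, 22.6, 262.2]
orientation: [[-0.87, 0.492, -0.0], [0.492, 0.87, 0.0], [0.0, -0.0, -1.0]]
force: [0.3, 1.2, -3.7]
grip_width: 15.6
gripper_force: 15.2
[0.12240514 0.11401778 0.01088211]
```

```bash
python3 -m pendant '[[[0,0,0],[0,0,0],0.8213],[[0,0,0],[0,0,0],0.8208],[[0,0,0],[0,0,0],0.8205],[[0,0,0],[0,0,0],0.8205],[[0,0,0],[0,0,0],0.8205]]'; python3 -c "
from h import *
print(manip.get_obs()['wrist_torque'])"
```

```text
time_s: 7.85
tool_pos: [466.3, 22.6, 262.3]
orientation: [[-0.87, 0.492, 0.0], [0.492, 0.87, -0.0], [-0.0, -0.0, -1.0]]
force: [0.1, 0.8, -1.3]
grip_width: 16.4
gripper_force: 8.9
[ 0.02281164 -0.01757122 -0.0017749 ]
```

The torque has dropped to about zero, so it has swung down. I'll close, lean the hand 42° to the front, then loosen once more so it becomes plumb in the leaned hand.

```bash
python3 -m pendant '[[[0,0,0],[0,0,0],0.87],[[0,0,0],[0,0,0],0.9],[[0,0,0],[0,-0.12,0],0.9],[[0,0,0],[0,-0.24,0],0.9],[[0,0,0],[0,-0.36,0],0.9]]' && python3 -m pendant '[[[0,0,0],[0,-0.12,0],0.9],[[0,0,0],[0,-0.24,0],0.9],[[0,0,0],[0,-0.37,0],0.9],[[0,0,0],[0,-0.37,0],0.9],[[0,0,0],[0,-0.37,0],0.83]]' && python3 -m pendant '[[[0,0,0],[0,0,0],0.825],[[0,0,0],[0,0,0],0.823],[[0,0,0],[0,0,0],0.8215],[[0,0,0],[0,0,0],0.8205],[[0,0,0],[0,0,0],0.8205]]'
python3 - <<'E'
from h import *
o=manip.get_obs(); print(o['wrist_torque'],o['joint_positions'])
p,d=cams.snapshot('side'); cv2.imwrite('side2.png',p); np.save('side2.npy',d)
a=proj(cams.camera_model('side'),np.array(o['tool_pos'])); print(a)
x,y=int(a[0]),int(a[1]); y0=max(0,y-90);x0=max(0,x-100)
cv2.imwrite('pics/s2.png',cv2.resize(p[y0:y0+200,x0:x0+260],None,fx=3,fy=3,interpolation=cv2.INTER_CUBIC)); print(x0,y0)
E
```

```text
time_s: 8.35
tool_pos: [466.3, 22.6, 262.5]
orientation: [[-0.813, 0.492, 0.311], [0.46, 0.87, -0.175], [-0.357, 0.001, -0.934]]
force: [0.2, 0.2, -2.3]
grip_width: 15.7
gripper_force: 30.0
time_s: 8.85
tool_pos: [466.2, 22.8, 262.3]
orientation: [[-0.651, 0.492, 0.578], [0.368, 0.871, -0.327], [-0.664, -0.0, -0.747]]
force: [0.4, -0.1, -2.7]
grip_width: 15.9
gripper_force: 30.0
time_s: 9.35
tool_pos: [466.4, 22.5, 262.3]
orientation: [[-0.649, 0.493, 0.58], [0.367, 0.87, -0.328], [-0.667, 0.0, -0.745]]
force: [0.1, -0.6, -2.3]
grip_width: 15.8
gripper_force: 8.9
[0.38346863 0.57483034 0.01333734] [-0.03876635 -0.07290623  2.04741167 -0.59391159  0.57772576 -0.68900391]
[255.31196665 245.23404601]
155 155
```

View pics/s2.png

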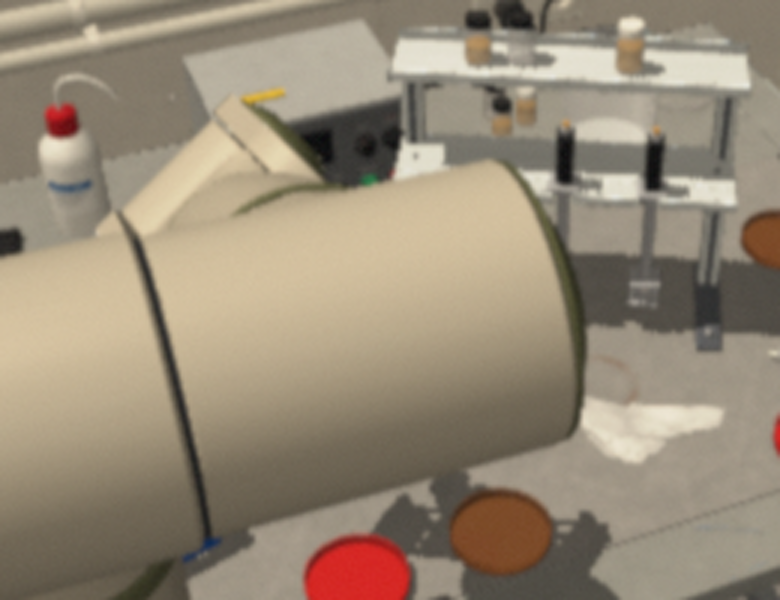

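The arm hides the hand in this view: the side camera shows only the forearm at (250,230) in the crop. The wrist camera will show the foot.

```bash
python3 - <<'E'
from h import *
np.set_printoptions(precision=1,suppress=True)
o=manip.get_obs(); m=cams.camera_model('wrist'); p,d=cams.snapshot('wrist')
R=np.array(o['orientation']);T=np.array(o['tool_pos']); G=T-13*R[:,2]
for name,u in [('plumb',np.array([0,0,1.])),('tool',-R[:,2])]:
    for s in [0,-36,-166]:
        a=proj(m,G+s*u); print(name,s,a); cv2.circle(p,tuple(int(v) for v in a),4,(0,255,0) if name=='plumb' else (0,0,255),1)
np.save('w3.npy',d)
cv2.imwrite('pics/w3.png',p)
for l in ['probe_foot','probe']: print(l,[(np.array(r['xyz']),round(r['conf'],2)) for r in cams.mark_of('wrist',l)][:2], G)
E
```

```text
plumb 0 [317.7 339.2]
plumb -36 [317.8 255.2]
plumb -166 [318.   59.4]
tool 0 [317.7 339.2]
tool -36 [317.9 297.4]
tool -166 [318.2 222.4]
probe_foot [(array([497.9,   5.7, 109.3]), 0.68)] [458.7  26.8 271.9]
probe [(array([470.4,  19.6, 237.3]), 0.97), (array([ 642.2, -198.9,  165. ]), 0.7)] [458.7  26.8 271.9]
```

View pics/w3.png

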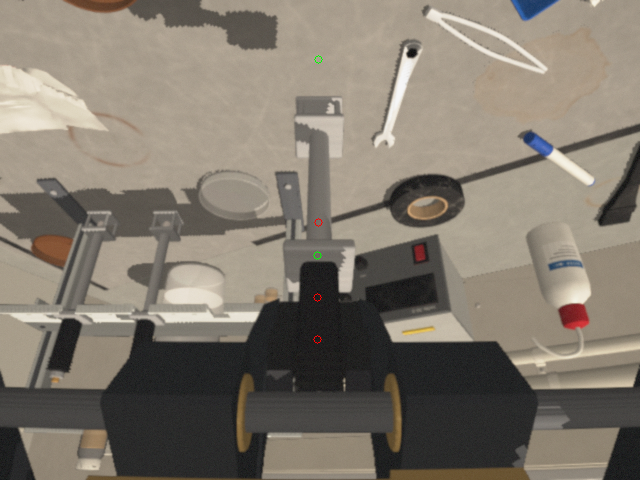

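The foot is at about (319,125) and plumb would put it at (318,59), so it is still roughly 13° short. The free slot shows at about (270,295), above the dish at (233,195). I'll loosen slightly more.

```bash
cat > ang.py <<'E'
from h import *
# tilt of the held probe from the depth on the guard / shaft in the wrist view
def tilt(name):
    o=manip.get_obs(); m=cams.camera_model('wrist'); p,d=cams.snapshot('wrist')
    R=np.array(o['orientation']);T=np.array(o['tool_pos']); G=T-13*R[:,2]
    cv2.imwrite(name,p); P=[]
    for v in range(20,330,2):
        for u in range(290,350,2):
            if d[v,u]>0:
                w=px2w(m,u,v,d=d[v,u]); q=R.T@(w-G); r=np.linalg.norm(q)
                if abs(q[1])<5 and 45<r<135: P.append([q[0],q[2]])
    P=np.array(P); mu=P.mean(0); e=np.linalg.eigh(np.cov((P-mu).T))[1][:,1]; e*=np.sign(e[1])
    foot=R@np.array([e[0],0,e[1]]); off=(P[:,0]-mu[0])@np.ones(len(P))
    # axis line offset from G in tool xz plane (front surface of shaft is 6 mm off)
    n=np.array([e[1],-e[0]]); h=(mu@n)
    print('t',o['time_s'],'n',len(P),'tilt deg from plumb',np.degrees(np.arctan2(foot@[.872,-.49,0],-foot[2])),'line offset',h,'grip',o['gripper_force'])
    return o
E
python3 -c "
from ang import *
tilt('wa.png')"
python3 -m pendant '[[[0,0,0],[0,0,0],0.8202],[[0,0,0],[0,0,0],0.8199],[[0,0,0],[0,0,0],0.8197],[[0,0,0],[0,0,0],0.8197],[[0,0,0],[0,0,0],0.8197]]'
python3 -c "
from ang import *
tilt('wb.png')"
```

```text
t 9.55 n 651 tilt deg from plumb 4.314264025248839 line offset 5.606023368674952 grip 8.790068761445582
time_s: 10.1
tool_pos: [466.3, 22.6, 262.2]
orientation: [[-0.649, 0.492, 0.58], [0.367, 0.87, -0.328], [-0.667, 0.0, -0.745]]
force: [0.5, 0.5, -3.2]
grip_width: 15.9
gripper_force: 5.4
t 10.1 n 651 tilt deg from plumb 4.240510094153389 line offset 5.664736861217286 grip 5.369065598642919
```

```bash
cat > ang2.py <<'E'
from h import *
def pts(name,pr=True):
    o=manip.get_obs(); m=cams.camera_model('wrist'); p,d=cams.snapshot('wrist'); cv2.imwrite(name,p)
    R=np.array(o['orientation']);T=np.array(o['tool_pos']); G=T-13*R[:,2]; rx=np.array([.872,-.49,0]); A=[]
    for v in range(40,330,5):
        L=[px2w(m,u,v,d=d[v,u])-G for u in range(314,326) if d[v,u]>0]
        if L:
            w=np.median(L,0); A.append([v,w@rx,w@[.49,.872,0],w[2]])
    A=np.array(A); s=A[(A[:,3]<-50)&(A[:,3]>-130)&(abs(A[:,1])<90)]
    if pr: print(A[::2].round(1).tolist())
    c=np.polyfit(s[:,3],s[:,1],1); print('t',o['time_s'],'tilt',np.degrees(np.arctan(-c[0])),'x at G',c[1],'n',len(s),'res',(s[:,1]-np.polyval(c,s[:,3])).std(),'F',o['gripper_force'],o['force'])
    return o,G,A
if __name__=='__main__': pts('wc.png')
E
python3 ang2.py
```

```text
[[40.0, 57.6, 1.0, -271.8], [50.0, 67.0, 0.9, -272.3], [60.0, 0.3, 0.9, -165.7], [70.0, 6.8, 0.9, -165.3], [80.0, -4.2, 0.9, -142.5], [90.0, 2.8, 0.8, -142.1], [100.0, 3.6, 0.8, -135.7], [110.0, 2.7, 1.0, -126.9], [120.0, 2.1, 0.8, -118.6], [130.0, 2.0, 0.9, -110.9], [140.0, 1.3, 1.1, -102.9], [150.0, 0.6, 0.7, -95.6], [160.0, -0.1, 0.5, -88.6], [170.0, -0.0, 0.8, -82.1], [180.0, -0.8, 0.8, -75.7], [190.0, -1.0, 0.8, -69.4], [200.0, -2.2, 0.8, -63.3], [210.0, -1.7, 0.8, -57.8], [220.0, -2.7, 0.8, -52.2], [230.0, -3.0, 0.7, -46.7], [240.0, -12.8, 0.6, -36.0], [250.0, -7.4, 0.8, -34.4], [260.0, -7.6, 0.8, -29.9], [270.0, -7.4, 0.5, -25.5], [280.0, -8.0, 0.5, -20.9], [290.0, -8.0, 0.7, -16.7], [300.0, -8.5, 0.9, -12.6], [310.0, -8.9, 1.0, -8.3], [320.0, -9.1, 0.6, -4.4]]
t 10.15 tilt 4.181961983826346 x at G -6.265584239444739 n 23 res 0.271186167398931 F 5.3687591283232905 [-0.43184736 -0.9402441  -2.62649076]
```

```bash
python3 -m pendant '[[[0,0,0],[0,0,0],0.8195],[[0,0,0],[0,0,0],0.8194],[[0,0,0],[0,0.03,0],0.8194],[[0,0,0],[0,0.03,0],0.8194],[[0,0,0],[0,0.03,0],0.8194]]'; python3 -c "
from ang2 import *
pts('wd.png',False)"
```

```text
time_s: 10.7
tool_pos: [466.3, 22.5, 262.2]
orientation: [[-0.665, 0.493, 0.561], [0.377, 0.87, -0.318], [-0.645, 0.0, -0.764]]
force: [-0.5, -0.2, -3.7]
grip_width: 15.8
gripper_force: 4.1
t 10.7 tilt 2.416559720161179 x at G -6.707573430963815 n 23 res 0.19169246241430327 F 4.087078705779277 [-0.54791334 -0.24732282 -3.66289479]
```

```bash
python3 -m pendant '[[[0,0,0],[0,0.02,0],0.8194],[[0,0,0],[0,0.042,0],0.8194],[[0,0,0],[0,0.042,0],0.83],[[0,0,0],[0,0.042,0],0.87],[[0,0,0],[0,0.042,0],0.9]]'; python3 -c "
from ang2 import *
o,G,A=pts('we.png',False)
np.set_printoptions(precision=2,suppress=True)
print('G',G,np.array(o['orientation']),o['joint_positions'])
w,R=[],np.array(o['orientation'])
for s in [(643.8,-201.9,165)]:
  tgt=np.array(s)+[0,0,36]
  for hgt in (25,): print('to slot above',R.T@(tgt+[0,0,hgt]-G), 'before slot 90mm',R.T@(tgt-90*np.array([.872,-.49,0])+[0,0,hgt]-G))
"
```

```text
time_s: 11.25
tool_pos: [466.1, 22.6, 262.1]
orientation: [[-0.689, 0.492, 0.532], [0.389, 0.87, -0.301], [-0.612, -0.0, -0.791]]
force: [0.5, 0.4, -2.3]
grip_width: 15.5
gripper_force: 30.0
t 11.25 tilt -0.3479336677585517 x at G -6.091910370930524 n 23 res 0.19957646884589014 F 29.999965159222484 [ 0.54410013  0.35819908 -2.3395319 ]
G [459.18  26.52 272.35] [[-0.69  0.49  0.53]
 [ 0.39  0.87 -0.3 ]
 [-0.61 -0.   -0.79]] [-0.06 -0.06  2.01 -0.47  0.64 -0.82]
to slot above [-187.71 -107.92  203.79] before slot 90mm [-116.5  -108.17  148.72]
```

The probe is plumb to within 0.4° and held firmly. Next is the point in front of the free slot.

```bash
python3 -m pendant '[[[-8,-8,11],[0,0,0],0.9],[[-24,-24,36],[0,0,0],0.9],[[-43,-43,64],[0,0,0],0.9],[[-62,-62,92],[0,0,0],0.9],[[-80,-80,118],[0,0,0],0.9]]' && python3 -m pendant '[[[-13,-13,19],[0,0,0],0.9],[[-22,-22,32],[0,0,0],0.9],[[-27,-27,39],[0,0,0],0.9],[[-28.5,-28,41],[0,0,0],0.9],[[-28.5,-28,41],[0,0,0],0.9]]'; python3 -c "
from ang2 import *
o,G,A=pts('pics/wf.png',False)
np.set_printoptions(precision=2,suppress=True)
print('G',G,o['joint_positions'])
m=cams.camera_model('wrist')
for l in ['slot_left','slot_mid','hung_a','tray_edge','drip_dish']: print(l,[(np.array(r['xyz']),round(r['conf'],2)) for r in cams.mark_of('wrist',l)][:3])
rx=np.array([.872,-.49,0]);ry=np.array([.49,.872,0])
for s in [(-22,9),(-22,-9),(0,0)]: print(proj(m,np.array([643.8,-201.9,165])+s[0]*rx+s[1]*ry))
c='side'
cams.snapshot(c)
for l in ['slot_left','probe']: print(l,[(np.array(r['xyz']),round(r['conf'],2)) for r in cams.mark_of(c,l)][:3])
"
```

```text
time_s: 11.8
tool_pos: [545.2, -115.3, 217.2]
orientation: [[-0.689, 0.493, 0.532], [0.39, 0.87, -0.302], [-0.612, -0.0, -0.791]]
force: [0.9, -0.2, -2.1]
grip_width: 15.8
gripper_force: 30.0
time_s: 12.3
tool_pos: [572.3, -161.2, 202.8]
orientation: [[-0.689, 0.492, 0.532], [0.389, 0.871, -0.301], [-0.611, -0.0, -0.791]]
force: [-0.5, 1.2, -2.5]
grip_width: 15.8
gripper_force: 30.0
t 12.3 tilt -0.5450829531800184 x at G -5.837882096179831 n 23 res 0.2506015522982188 F 29.999968386255205 [-0.54600826  1.20360423 -2.52277278]
G [ 565.4  -157.28  213.05] [-0.46  0.24  1.84 -0.09  0.4  -1.44]
slot_left [(array([ 562.5, -343.6,  164.7]), 0.61)]
slot_mid [(array([ 602.4, -270. ,  161.3]), 0.74)]
hung_a [(array([ 560.7, -346. ,  164. ]), 0.89), (array([ 604.2, -274.6,  163.9]), 0.59)]
tray_edge []
drip_dish [(array([ 617.1, -543.5,   -0.4]), 0.85), (array([ 642. , -198.8,   -4.6]), 0.8)]
[332.52 302.66]
[301.61 302.69]
[317.26 318.  ]
slot_left [(array([ 606.8, -272.3,  166.1]), 0.59), (array([ 570. , -160.2,  173.5]), 0.52)]
probe [(array([ 566. , -158.5,  173.3]), 0.83), (array([ 605.8, -270.4,  164. ]), 0.66)]
```

View pics/wf.png

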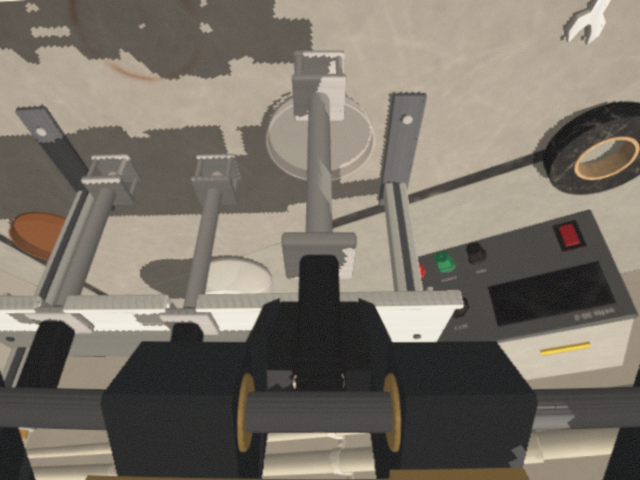

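The wrist view shows the held probe with its foot over the front of the dish, at (318,75). The rack's lip lies at v≈300 with its left end at (462,302), and the hung probes are at (110,180) and (213,180). I'll measure the rack's lip edge and end from the depth.

```bash
python3 - <<'E'
from h import *
np.set_printoptions(precision=1,suppress=True)
rx=np.array([.872,-.49,0]);ry=np.array([.49,.872,0]); S=np.array([643.8,-201.9,0])
def cloud(c,us,vs):
    m=cams.camera_model(c); p,d=cams.snapshot(c); P=[]
    uu,vv=np.meshgrid(range(*us),range(*vs)); uu,vv=uu.ravel(),vv.ravel()
    xy=np.stack([(uu-m['cx'])/m['fx'],(vv-m['cy'])/m['fy']],1)[:,None].astype(float)
    q=cv2.undistortPoints(xy,np.eye(3),np.array([m['k1'],0,0,0.]))[:,0]
    D=d[vv,uu]; ok=D>0; X=np.c_[q*D[:,None],D]
    W=(X-np.array(m['t']))@np.array(m['R'])-S
    return np.c_[W@rx,W@ry,W[:,2],uu,vv][ok]
A=cloud('wrist',(0,640),(60,345))
pl=A[(A[:,2]>150)&(A[:,2]<176)&(A[:,0]>-40)&(A[:,0]<60)&(A[:,1]>-230)&(A[:,1]<110)]
for y0 in list(range(-225,110,15)):
    b=pl[(pl[:,1]>=y0)&(pl[:,1]<y0+8)]
    if len(b)>3: print(y0,len(b),'x',np.percentile(b[:,0],[2,10,50,98]),'z',np.percentile(b[:,2],[2,50,98]))
e=pl[(pl[:,1]>60)]; print('ymax',np.percentile(e[:,1],[90,98,100]))
for lo,hi in((-110,-50),(-190,-130)):
    s=A[(A[:,2]>80)&(A[:,2]<150)&(A[:,1]>lo)&(A[:,1]<hi)&(abs(A[:,0])<30)]
    print('shaft',len(s),s[:,:2].mean(0),np.percentile(s[:,1],[2,98]),np.percentile(s[:,0],[2,50]))
g=A[(A[:,2]>80)&(A[:,2]<160)&(A[:,0]<-60)&(A[:,0]>-120)&(abs(A[:,1])<30)]; print('own shaft y',np.percentile(g[:,1],[2,50,98]),'x',np.percentile(g[:,0],[2,50]))
for c in ['side','scene']:
    B=cloud(c,(200,480),(100,330)); pl=B[(B[:,2]>155)&(B[:,2]<176)&(abs(B[:,0])<45)&(B[:,1]>-270)&(B[:,1]<110)]
    print(c,len(pl)); 
    for y0 in range(-220,100,20):
        b=pl[(pl[:,1]>=y0)&(pl[:,1]<y0+15)]
        if len(b)>3: print(y0,len(b),'x',np.percentile(b[:,0],[2,98]))
    if len(pl): print(np.percentile(pl[:,1],[0,1,99,100]))
E
```

```text
-225 183 x [18.5 23.7 35.  51.3] z [164.8 165.3 167.5]
-210 209 x [-2.2  1.9 15.4 38.4] z [164.8 165.5 166.1]
-195 300 x [-22.4 -21.4  -3.7  18.4] z [161.1 165.4 170.5]
-180 340 x [-22.8 -22.1 -20.7  48.4] z [161.  166.6 171.6]
-165 524 x [-18.9 -18.2  -9.8  47.6] z [150.6 165.4 175.4]
-150 841 x [-23.3 -22.5  -2.1  45.1] z [161.6 166.  171.7]
-135 596 x [-23.9 -23.4  -0.5  43.8] z [161.  165.4 170.5]
-120 561 x [-24.5 -23.8  -2.2  37.8] z [161.4 165.3 170.5]
-105 418 x [-24.7 -24.2 -21.9  29.7] z [161.4 165.3 170.5]
-90 409 x [-24.4 -23.3 -16.2  -6. ] z [151.9 168.6 175.2]
-75 519 x [-25.5 -24.4 -10.   38.8] z [161.4 171.  175.5]
-60 621 x [-26.  -25.4  -3.9  38.2] z [160.9 165.5 170.5]
-45 396 x [-26.6 -26.1 -24.8  10.6] z [160.8 165.4 170.5]
-30 101 x [-27.5 -27.  -26.1 -25.1] z [160.7 163.  166.3]
-15 54 x [-27.8 -27.3 -26.5 -25.5] z [160.2 163.  165.9]
15 131 x [-28.8 -28.2 -27.3 -26.2] z [160.4 163.5 166.5]
30 242 x [-29.  -28.6 -27.8 -11.2] z [160.3 165.5 170.5]
45 577 x [-29.2 -28.7 -10.1  31.6] z [161.1 165.4 170.7]
60 680 x [-29.6 -29.   -6.2  38.3] z [160.8 165.5 170.7]
75 624 x [-29.9 -29.5  -4.1  38.6] z [161.5 165.6 170.6]
ymax [80.3 82.3 83.8]
shaft 1504 [ -6.9 -77.8] [-84.  -73.1] [-9.1 -7.4]
shaft 1688 [  -7.2 -159.4] [-165.8 -155.7] [-10.1  -7.9]
own shaft y [-5.   0.9  6.4] x [-97.4 -95.9]
side 764
-220 77 x [-18.5  44.1]
-200 81 x [-19.7  42.9]
-180 68 x [-20.   40.2]
-160 47 x [-20.3  42.2]
-140 82 x [-21.3  43.3]
-120 79 x [-22.1  43.9]
-100 79 x [-22.2  42.9]
[-239.  -236.1  -43.4  -38.6]
scene 785
-220 94 x [-22.7  43.8]
-200 96 x [-22.   43.4]
-180 53 x [-21.9  38.5]
-160 84 x [-23.1  43.1]
-140 100 x [-25.4  44. ]
-120 53 x [-4.8 43.2]
-100 10 x [26.5 42.9]
[-243.6 -241.5  -98.6  -92.9]
```

```bash
python3 -m pendant '[[[-6,-0.5,5],[0,0,0],0.9],[[-13,-1.2,10],[-0.009,0,-0.012],0.9],[[-21,-1.2,16],[-0.018,0,-0.024],0.9],[[-28,-1.2,21.5],[-0.018,0,-0.024],0.9],[[-31.5,-1.2,24.5],[-0.018,0,-0.024],0.9]]'
cat > edge.py <<'E'
from h import *
np.set_printoptions(precision=1,suppress=True)
a=np.radians(62.2); ry=np.array([np.cos(a),np.sin(a),0]); rx=np.array([np.sin(a),-np.cos(a),0]); S=np.array([643.8,-201.9,0])
o=manip.get_obs(); m=cams.camera_model('wrist'); p,d=cams.snapshot('wrist'); cv2.imwrite('wg.png',p)
R=np.array(o['orientation']); G=np.array(o['tool_pos'])-13*R[:,2]-S
print('G',G@rx,G@ry,G[2]-36,o['orientation'][0][1],'F',o['force'])
vv,uu=np.mgrid[60:345,0:640]; uu,vv=uu.ravel(),vv.ravel()
q=cv2.undistortPoints(np.stack([(uu-m['cx'])/m['fx'],(vv-m['cy'])/m['fy']],1)[:,None].astype(float),np.eye(3),np.array([m['k1'],0,0,0.]))[:,0]
D=d[vv,uu]; W=(np.c_[q*D[:,None],D]-np.array(m['t']))@np.array(m['R'])-S; A=np.c_[W@rx,W@ry,W[:,2]][D>0]
f=A[(A[:,2]>159)&(A[:,2]<171)&(A[:,0]<-18)&(A[:,0]>-34)&(A[:,1]<100)]
y=np.sort(f[:,1]); g=np.diff(y); k=np.where(g>3)[0]; print('gaps in lip',[(y[i],y[i+1]) for i in k],y[-1])
for lo,hi in((-150,-100),(-70,-40),(30,80)): print('front x',np.percentile(f[(f[:,1]>lo)&(f[:,1]<hi),0],[1,5]))
s=A[(A[:,2]>60)&(A[:,2]<130)&(abs(A[:,1]-G@ry)<25)&(A[:,0]<G@rx+5)&(A[:,0]>G@rx-12)]; print('own shaft y',np.percentile(s[:,1],[1,99]),'x',np.percentile(s[:,0],[2,10]))
E
python3 edge.py
```

```text
time_s: 13.4
tool_pos: [607.3, -182.9, 202.5]
orientation: [[-0.7, 0.467, 0.541], [0.369, 0.884, -0.286], [-0.612, -0.0, -0.791]]
force: [-0.7, -0.5, -2.7]
grip_width: 15.8
gripper_force: 30.0
G -49.14956587991544 -0.20319164814329382 176.82581712117081 0.46664466396853627 F [-0.7 -0.5 -2.7]
gaps in lip [(np.float64(-167.14512047903614), np.float64(-163.37538136783724)), (np.float64(-16.306306850765786), np.float64(16.371846582151147))] 83.41678584949011
front x [-27.6 -27.2]
front x [-27.8 -27.5]
front x [-28.2 -27.8]
own shaft y [-14.3  14.4] x [-60.5 -57.8]
```

```bash
python3 -m pendant '[[[-6,-0.6,4.5],[0,0,0],0.9],[[-13,-0.6,10],[0,0,0],0.9],[[-20,-0.6,15.5],[0,0,0],0.9],[[-25,-0.6,19.5],[0,0,0],0.9],[[-28,-0.6,21.5],[0,0,0],0.9]]' && python3 -m pendant '[[[-3,0,2.5],[0,0,0],0.9],[[-5.5,0,4],[0,0,0],0.9],[[-6.8,0,5.4],[0,0,0],0.9],[[-6.8,0,5.4],[0,0,0],0.9],[[-6.8,0,5.4],[0,0,0],0.9]]'; python3 edge.py; cp wg.png pics/wg.png
```

```text
time_s: 13.95
tool_pos: [638.1, -199.6, 202.6]
orientation: [[-0.7, 0.466, 0.541], [0.369, 0.885, -0.285], [-0.611, -0.0, -0.791]]
force: [0.0, -0.4, -2.9]
grip_width: 15.9
gripper_force: 30.0
time_s: 14.45
tool_pos: [645.1, -203.2, 202.6]
orientation: [[-0.7, 0.466, 0.541], [0.369, 0.885, -0.285], [-0.611, -0.0, -0.791]]
force: [0.1, 0.1, -1.3]
grip_width: 15.7
gripper_force: 30.0
G -6.169143805126892 -0.5421133720423179 176.87832933036935 0.46598661120603263 F [ 0.1  0.1 -1.3]
gaps in lip [(np.float64(-7.7891897538400565), np.float64(10.125364021363678))] 83.36320678518022
front x [-27.5 -27.2]
front x [-27.7 -27.4]
front x [-28.1 -27.7]
own shaft y [-14.7  14.1] x [-17.6 -15. ]
```

View pics/wg.png

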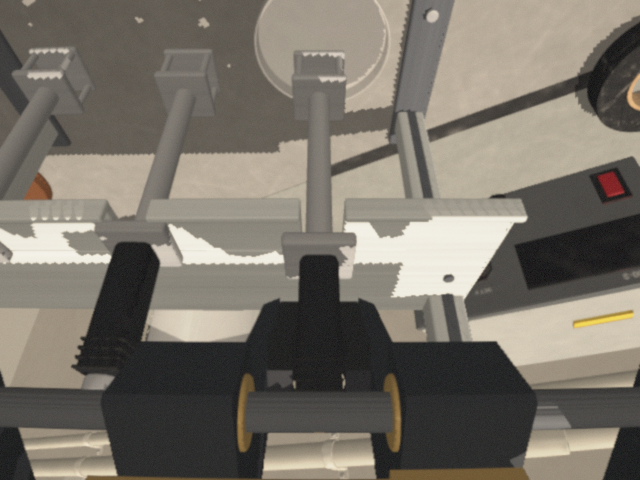

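The slot is now in view: the lip gap runs from u≈300 to 345 at v=215 with the shaft inside it, about 1.5 mm right of centre. I'll correct that and lower.

```bash
python3 -m pendant '[[[-0.4,0.8,0.3],[0,0,0],0.9],[[-0.8,1.6,0.6],[0,0,0],0.9],[[1,1.6,3],[0,0,0],0.9],[[3.5,1.6,6.1],[0,0,0],0.9],[[5.3,1.6,8.5],[0,0,0],0.9]]' && python3 edge.py
```

```text
time_s: 15.0
tool_pos: [647.7, -202.7, 194.8]
orientation: [[-0.698, 0.466, 0.544], [0.367, 0.885, -0.287], [-0.615, -0.001, -0.788]]
force: [-14.6, 6.2, 23.3]
grip_width: 16.0
gripper_force: 30.0
G -4.234240493331032 1.1355935302799467 169.08937609560775 0.4657949328708995 F [-14.6   6.2  23.3]
gaps in lip [] 83.33650706151333
front x [-27.4 -27.1]
front x [-27.8 -27.4]
front x [-28.2 -27.8]
own shaft y [-12.9  15.7] x [-15.4 -12.7]
```

Contact came 4 mm above the plate, with 27 N pointing up and towards the front. I'll look before pushing on.

```bash
python3 -m pendant '[[[-0.6,0,-0.8],[0,0,0],0.9],[[-1.2,0,-1.6],[0,0,0],0.9],[[-1.5,0,-2],[0,0,0],0.9],[[-1.5,0,-2],[0,0,0],0.9],[[-1.5,0,-2],[0,0,0],0.9]]'; python3 - <<'E'
from ang2 import *
o,G,A=pts('wh.png'); print(o['wrist_torque'])
p=cv2.imread('wh.png'); s,_=cams.snapshot('side'); cv2.imwrite('side3.png',s)
c=cv2.resize(p[160:480,40:440],(600,480)); e=cv2.resize(s[150:290,290:400],(200,254))
cv2.imwrite('pics/wh.png',np.hstack([c,cv2.copyMakeBorder(e,0,480-254,0,0,cv2.BORDER_CONSTANT)]))
E
```

```text
time_s: 15.55
tool_pos: [646.7, -202.3, 194.9]
orientation: [[-0.7, 0.466, 0.541], [0.369, 0.885, -0.285], [-0.611, -0.0, -0.792]]
force: [0.2, -0.5, -1.3]
grip_width: 15.7
gripper_force: 30.0
[[40.0, -2.9, 0.8, -203.0], [50.0, -16.7, 0.5, -168.0], [60.0, -12.1, 0.6, -165.6], [70.0, -5.5, 0.8, -165.4], [80.0, -13.9, 0.4, -142.1], [90.0, -7.7, 0.5, -142.0], [100.0, -6.9, 0.7, -134.7], [110.0, -7.2, 0.7, -126.0], [120.0, -6.7, 0.7, -117.7], [130.0, -6.6, 0.7, -110.1], [140.0, -6.9, 0.6, -102.2], [150.0, -6.9, 1.0, -95.4], [160.0, -7.0, 1.0, -88.2], [170.0, -6.5, 0.7, -81.7], [180.0, -6.4, 0.5, -75.5], [190.0, -6.9, 0.6, -68.7], [200.0, -6.1, 0.7, -63.1], [210.0, -6.9, 0.8, -57.3], [220.0, -6.6, 0.7, -52.0], [230.0, -6.9, 0.7, -46.7], [240.0, -15.1, 0.3, -35.3], [250.0, -10.3, 0.5, -33.7], [260.0, -9.2, 0.4, -29.5], [270.0, -9.9, 0.6, -24.9], [280.0, -9.4, 0.3, -20.6], [290.0, -9.5, 0.6, -16.1], [300.0, -9.1, 0.6, -12.1], [310.0, -9.5, 0.7, -7.8], [320.0, -9.2, 0.5, -3.9]]
t 15.55 tilt -0.37715924793303834 x at G -6.237661552794485 n 24 res 0.2569350222561573 F 29.999851849861443 [ 0.21225464 -0.50494736 -1.26046804]
[ 0.17673679  0.26746495 -0.06722163]
```

View pics/wh.png

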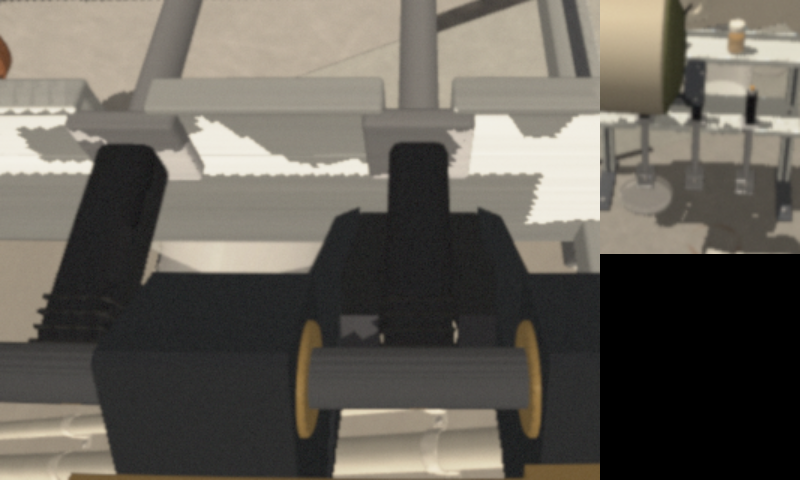

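The view shows the flange behind the lip. The guard's top plane is 40 mm above the flange-side estimate, so the grasp sits 40 mm above the flange rather than 36. The flange underside is therefore at 165 mm, already on the plate, so the contact was the plate itself. I'll release and withdraw along the fingers.

```bash
python3 -m pendant '[[[0,0,0],[0,0,0],0.825],[[0,0,0],[0,0,0],0.819],[[0,0,0],[0,0,0],0.815],[[0,0,0],[0,0,0],0.80],[[0,0,0],[0,0,0],0.76]]' && python3 -m pendant '[[[0,0,0],[0,0,0],0.68],[[0,0,0],[0,0,0],0.68],[[0,0,0],[0,0,0],0.68],[[0,0,0],[0,0,0],0.68],[[0,0,0],[0,0,0],0.68]]'; python3 edge.py; python3 - <<'E'
from ang2 import *
pts('wi.png',True)
E
```

```text
time_s: 16.15
tool_pos: [646.9, -202.3, 195.4]
orientation: [[-0.7, 0.466, 0.541], [0.368, 0.885, -0.285], [-0.612, -0.0, -0.791]]
force: [0.8, 0.1, 0.4]
grip_width: 21.0
gripper_force: 0.0
time_s: 16.65
tool_pos: [646.8, -202.3, 195.2]
orientation: [[-0.7, 0.466, 0.541], [0.368, 0.885, -0.285], [-0.612, -0.001, -0.791]]
force: [0.5, -1.4, -0.3]
grip_width: 28.4
gripper_force: 0.0
G -5.091440259264166 1.018575686241839 169.45817071732276 0.4659791773081127 F [ 0.5 -1.4 -0.3]
gaps in lip [] 83.22085102343505
front x [-27.4 -27.1]
front x [-27.8 -27.5]
front x [-28.1 -27.8]
own shaft y [-13.   15.7] x [-16.5 -13.6]
[[40.0, -3.0, 0.7, -203.3], [50.0, -15.6, 0.3, -169.6], [60.0, -10.8, 0.6, -166.3], [70.0, -5.2, 0.7, -165.9], [80.0, -14.1, 0.5, -142.3], [90.0, -8.0, 0.6, -142.1], [100.0, -6.6, 0.7, -134.9], [110.0, -6.3, 0.6, -126.6], [120.0, -6.4, 0.7, -118.4], [130.0, -6.6, 0.7, -110.3], [140.0, -5.9, 0.6, -103.1], [150.0, -7.0, 0.7, -95.0], [160.0, -6.8, 0.6, -88.0], [170.0, -6.6, 0.6, -81.7], [180.0, -6.2, 0.7, -75.3], [190.0, -7.0, 0.5, -68.9], [200.0, -7.0, 0.6, -63.0], [210.0, -6.2, 0.6, -57.6], [220.0, -6.1, 0.7, -52.0], [230.0, -6.5, 0.6, -46.4], [240.0, -15.1, 0.2, -35.0], [250.0, -9.7, 0.5, -34.1], [260.0, -9.4, 0.3, -29.4], [270.0, -9.9, 0.5, -24.9], [280.0, -9.5, 0.4, -20.6], [290.0, -9.8, 0.4, -15.9], [300.0, -9.6, 0.3, -11.9], [310.0, -9.4, 0.5, -7.8], [320.0, -9.3, 0.4, -3.9]]
t 16.7 tilt 0.20724218637127023 x at G -6.847830598795119 n 23 res 0.3208041451486686 F 0.0 [0.16042454 0.26256106 0.16504408]
```

Released and still hanging plumb (0.2°). Now I'll withdraw.

```bash
python3 -m pendant '[[[0,0,-6],[0,0,0],0.68],[[0,0,-18],[0,0,0],0.68],[[0,0,-35],[0,0,0],0.68],[[0,0,-55],[0,0,0],0.68],[[0,0,-80],[0,0,0],0.68]]' && python3 -m pendant '[[[0,0,-30],[0,0,0],0.68],[[0,0,-60],[0,0,0],0.68],[[0,0,-80],[0,0,0],0.68],[[0,0,-85],[0,0,0],0.68],[[0,0,-85],[0,0,0],0.68]]'; python3 - <<'E'
from h import *
np.set_printoptions(precision=1,suppress=True)
p,d=cams.snapshot('wrist'); cv2.imwrite('pics/wj.png',p)
for l in ['probe','probe_foot','hung_a','drip_dish']: print(l,[(np.array(r['xyz']),round(r['conf'],2)) for r in cams.mark_of('wrist',l)][:4])
E
```

```text
time_s: 17.25
tool_pos: [602.7, -179.1, 259.4]
orientation: [[-0.7, 0.466, 0.541], [0.369, 0.885, -0.285], [-0.611, -0.0, -0.791]]
force: [0.1, 0.7, 0.3]
grip_width: 28.1
gripper_force: 0.0
time_s: 17.75
tool_pos: [557.4, -155.1, 326.5]
orientation: [[-0.699, 0.466, 0.542], [0.368, 0.885, -0.286], [-0.613, -0.0, -0.79]]
force: [-0.7, -0.8, 0.3]
grip_width: 28.0
gripper_force: 0.0
probe [(array([ 646.5, -200.6,  169.2]), 0.65), (array([ 602. , -271.4,  165. ]), 0.51)]
probe_foot [(array([ 643.5, -199.1,   35.5]), 0.56), (array([ 642.8, -196.5,    0.3]), 0.51)]
hung_a [(array([ 560.5, -346. ,  163.5]), 0.89), (array([ 604.3, -270.6,  159.5]), 0.63)]
drip_dish [(array([ 641.3, -199.8,   -2.6]), 0.69), (array([ 614.2, -542.4,    2.2]), 0.59)]
```

View pics/wj.png

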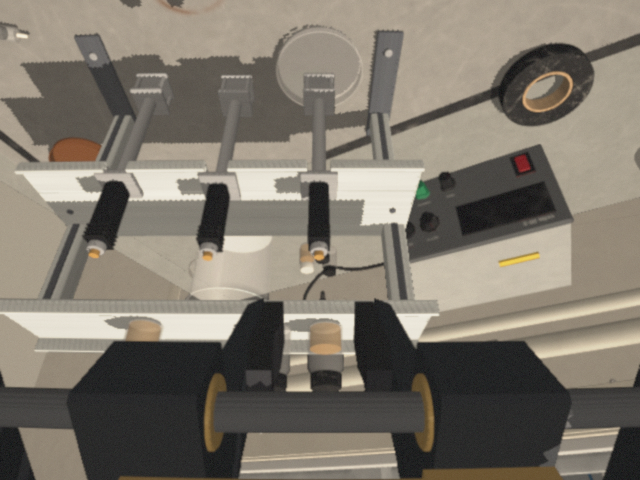

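The picture shows all three probes hanging alike. The new one has its flange at (318,185) behind the lip and its foot at (320,85) over the dish at (318,65). The neighbours and the dish are where they were, and the hand is clear.

```bash
python3 -c "
from workcell import manip
print(manip.finish_job())"
```

```text
the job is handed in; nothing more can be done
None
```

The probe now hangs plumb (about 0.2° by depth) in the free left slot over the dish, flange behind the lip and let go; I handed the job in at about 18 s, with the two other probes and the dish where they were.

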